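Seat a monitor stand's base plate with four lever nuts, crosswise

ROBOT

A 6-joint arm with a two-finger parallel gripper is mounted at the origin on the work surface. World frame = base frame: x ahead of the robot, y to its left, z up, the work surface at z = 0. Lengths are in m, angles in rad, forces in N, time in s.
With the tool pointing down it reaches from about 0.2 to 0.875 m from the base axis. Payload 3.4 kg.
Tool frame: the origin (TCP) lies between the finger pads; the fingertips stand 25 mm ahead of it and the grasp point (between the pads) lies 6 mm ahead of it; x points along the fingers, y is the direction in which the jaws open and shut, and the axes are right-handed (so a half turn about x gives the same grasp; the last joint's range is limited). The gripper opens to 94 mm and grips with 3 to 60 N. Pads are 16 mm wide; open, the fingers measure 119 mm over their backs; the gripper's body (75 mm by 177 mm) begins 78 mm behind the grasp point.
Start: joints at [-1.359, 0.276, 1.505, -0, 1.361, -0.121], TCP at [0.188, -0.543, 0.23] pointing down, gripper open.
Joint ranges: [-2.89, 2.89], [-0.75, 2.08], [0.22, 2.7], [-1.18, 4.32], [0.11, 2.71], [-2.7, 2.7]. Speed limits (rad/s): [2.57, 2.57, 3.14, 3.14, 3.14, 3.14].

INTERFACE

Orientations are given as a rotation vector (axis times angle).
In Python, from station import robot, optics, order, finder gives the robot as it stands.
- The arm moves only by the tool send_rows, never from a script. Its argument "motion" is a list of rows, each an object with "angular": the turn, a rotation vector about the world's x, y, z normalised to -1 to 1, where 1 is 0.12 rad, a list of three; "xyz": the shift along the world's x, y, z normalised to -1 to 1, where 1 is 25 mm, a list of three; "claw": the closure, from 0 (fully open) to 1 (shut). A call has 1 to 20 rows; each row shifts and turns the commanded pose from where the row before left it; what a row does not reach is not made up. A row lasts 1/8 s, in which the tool goes at most 62.5 mm and 10.7 degrees, less where a joint would pass 70% of its speed; a pose out of reach is approached as far as the arm can. A call with a number of a shift or a turn outside -1 to 1 is refused whole. A call with a gripper value outside its range is refused whole. The fingers move at their own pace and stop on an object; the grip force is fixed at half the most. Time passes only in rows, so rows that do not move let the fingers close. It gives the time, the measured TCP pose, the force and the opening at its end, in the units of the state.
- robot.observe(): the state, without advancing time (a new reading comes with each control period).
- optics.capture(name): name is "side" or "top"; returns the picture (384x512x3 uint8, red, green, blue); there is no depth.
- optics.camera_model(name): a dict with "vertical_fov" (degrees; the focal length in pixels is half the picture's height over the tangent of half this angle, whatever the lens; pixels are square), "cx", "cy" (the principal point, pixels), "eye" and "rotation" of the camera in the world. Camera axes: x right, y down, z forward; pixel columns grow to the right and rows downward; lengths in m; the calibration is good to about 2 mm. A picture is of the moment at which its call begins. camera_model takes no time and is no camera call.
- order.close_job(): hands the job in, once; it reports no verdict.
Trained networks look in the newest picture that a camera, given by its name, has taken for a name from the list of things; names that differ only in an ending like _2 or _b are one class to them, and where a whole thing is asked for, a point or a joint stands for the part that bears it (a point fixed in the world has none). Each returns a list of dicts, best first, with "confidence" (0 to 1); they miss things now and then, are a little off and sometimes report something else, mostly with a low value. They report only what shows in the picture. A call takes as long as a camera call.
- finder.spot_in(camera, target): "extent" ([left, top, right, bottom] in pixels, round what is visible of it).
- finder.regions_of(camera, target): "region" (384x512 bool, what is visible of it) and "extent" ([left, top, right, bottom] in pixels, round what is visible of it).
- finder.landmark_of(camera, target): "uv" ([column, row] in pixels: a listed point, or the origin of a listed thing).
The state is a dict: "time": time; "q": joint angles; "qvel": joint speeds; "joint_efforts": joint torques, N m; "ee_pos": TCP position; "ee_rot": TCP orientation; "force": force on the tool from outside, world axes, zero at the start; "wrist_torque": the same for the moment, N m; "grip_width": opening from 0.0 (shut) to 1.0 (fully open).
Only numpy, scipy, OpenCV 4.12 (cv2) and the standard library are available. Lean on these libraries where they do the work, as an engineer would, in place of code of your own. Each camera call takes 0.05 s, during which the arm holds its last target. There are 200 camera calls.

TASK

Seat the white base plate of the monitor stand evenly on its gasket: turn each of its four lever nuts clockwise, about half a turn, until you feel it come up solid and snug, one nut at a time in cross order (any nut first, then the one diagonally opposite it, then the other two). Go by feel and do not strain a nut once it is firm; leave the mug, the stapler and the books alone, and let go at the end.

Things in the scene. Friction and masses are not known exactly. Their poses are not given: they have to be found in the camera images.
- mount: Fixed base of a monitor stand: dark steel bed 210 x 210 x 8 mm with a 6 mm rubber gasket. Origin: centre of its underside, on the desk; z up. Four upright studs, with a lever nut on each, stand at x, y = +-65 mm of this frame. The levers are springy: 4 N m per rad between nut and lever, about 2.5 N per mm at the knob. Bent 0.2 rad (20 N at the knob) a nut is overtightened.
- plate_mid (a point): Centre of the top face of the white plate, 180 x 180 x 8 mm, which lies over the gasket with a post socket in its middle (38 mm diameter, top up to 68 mm above the desk). It starts 2 to 4 mm too high and a little tilted, and sinks and levels as the nuts are tightened. Home, its top is level, 22 mm above the desk.
- hub_a (a point): Top centre of steel nut A, 46 mm above the desk, at x, y = (65, 65) mm of the mount; nut C is diagonally opposite. Clockwise from above tightens. It turns against 0.12 N m, then stops solid: home. That is 2.3 to 3.7 rad from the start; the exact amount is hidden and differs per nut. x axis: along the unbent lever.
- seat_a (a point): Centre of the top of the brass swivel foot (36 mm disc) under nut A, which the thread drives down 1 mm per rad without turning, and the plate with it. Home it is 26.0 mm above the desk, to within 0.13 mm: finer than these readings tell.
- grip_a (a point): Centre, 76 mm above the desk, of the orange upright knob on nut A's black lever: 16 mm diameter, 40 mm tall, 40 mm off the nut's axis; spins freely, so a hand can carry it round without turning. Lever 10 mm wide, just under the knob. It takes about 3 N to turn; once home the force climbs: 7 to 13 N is snug. x axis: along the lever, outward. It sweeps the outer side of the plate.
- hub_b (a point): Top centre of steel nut B, 46 mm above the desk, at x, y = (-65, 65) mm of the mount; nut D is diagonally opposite. Clockwise from above tightens. It turns against 0.12 N m, then stops solid: home. That is 2.3 to 3.7 rad from the start; the exact amount is hidden and differs per nut. x axis: along the unbent lever.
- seat_b (a point): Centre of the top of the brass swivel foot (36 mm disc) under nut B, which the thread drives down 1 mm per rad without turning, and the plate with it. Home it is 26.0 mm above the desk, to within 0.13 mm: finer than these readings tell.
- grip_b (a point): Centre, 76 mm above the desk, of the orange upright knob on nut B's black lever: 16 mm diameter, 40 mm tall, 40 mm off the nut's axis; spins freely, so a hand can carry it round without turning. Lever 10 mm wide, just under the knob. It takes about 3 N to turn; once home the force climbs: 7 to 13 N is snug. x axis: along the lever, outward. It sweeps the outer side of the plate.
- hub_c (a point): Top centre of steel nut C, 46 mm above the desk, at x, y = (-65, -65) mm of the mount; nut A is diagonally opposite. Clockwise from above tightens. It turns against 0.12 N m, then stops solid: home. That is 2.3 to 3.7 rad from the start; the exact amount is hidden and differs per nut. x axis: along the unbent lever.
- seat_c (a point): Centre of the top of the brass swivel foot (36 mm disc) under nut C, which the thread drives down 1 mm per rad without turning, and the plate with it. Home it is 26.0 mm above the desk, to within 0.13 mm: finer than these readings tell.
- grip_c (a point): Centre, 76 mm above the desk, of the orange upright knob on nut C's black lever: 16 mm diameter, 40 mm tall, 40 mm off the nut's axis; spins freely, so a hand can carry it round without turning. Lever 10 mm wide, just under the knob. It takes about 3 N to turn; once home the force climbs: 7 to 13 N is snug. x axis: along the lever, outward. It sweeps the outer side of the plate.
- hub_d (a point): Top centre of steel nut D, 46 mm above the desk, at x, y = (65, -65) mm of the mount; nut B is diagonally opposite. Clockwise from above tightens. It turns against 0.12 N m, then stops solid: home. That is 2.3 to 3.7 rad from the start; the exact amount is hidden and differs per nut. x axis: along the unbent lever.
- seat_d (a point): Centre of the top of the brass swivel foot (36 mm disc) under nut D, which the thread drives down 1 mm per rad without turning, and the plate with it. Home it is 26.0 mm above the desk, to within 0.13 mm: finer than these readings tell.
- grip_d (a point): Centre, 76 mm above the desk, of the orange upright knob on nut D's black lever: 16 mm diameter, 40 mm tall, 40 mm off the nut's axis; spins freely, so a hand can carry it round without turning. Lever 10 mm wide, just under the knob. It takes about 3 N to turn; once home the force climbs: 7 to 13 N is snug. x axis: along the lever, outward. It sweeps the outer side of the plate.
- mug_mid (a point): White mug, 80 mm diameter, 90 mm tall, standing on the desk; this point is half-way up. Leave it alone.
- stapler_mid (a point): Blue and black stapler, 130 x 34 x 50 mm, lying on the desk; this point is half-way up. Leave it alone.
- books_mid (a point): Pile of exercise books, 190 x 140 x 48 mm; this point is half-way up. Leave it alone.

How it is judged:
By the outcome, as a careful person would: the job done as asked, in the order asked, and still so for the second after the job is handed in, with the robot touching nothing.
It also fails if it takes over 72 s, if anything falls off the work surface, if the arm or the gripper's body presses on something with over 40 N, if the wrist force passes 120 N, or if a joint passes its speed limit or range.

## Working session

There is one attempt and no reset: what is moved stays moved. The work goes in short steps, Python scripts to look and compute and a tool call to move; the robot and the scene stay as the last step left them, time stands still between calls to the robot, and variables do not carry over. Pictures are saved under pics/ and viewed, about 8 in all and at most 12, crops included, and the job is handed in when it is done.

Besides the shell and the picture viewer there is one more tool, called after "Request:" as name(argument=value, ...), one argument or row to a line, values as JSON. send_rows: Moves the arm, as the interface text tells. Its arguments: {"type":"object","properties":{"motion":{"type":"array"}},"required":["motion"]}

```bash
mkdir -p pics; ls; cat > h.py <<'E'
import numpy as np,cv2
from station import robot,optics,order,finder
def ray(cam,uv):
    m=optics.camera_model(cam);f=192/np.tan(np.radians(m["vertical_fov"])/2)
    d=np.array([(uv[0]-m["cx"])/f,(uv[1]-m["cy"])/f,1.]);R=np.array(m["rotation"]);return np.array(m["eye"]),R@d
def atz(cam,uv,z):
    e,d=ray(cam,uv);return e+d*(z-e[2])/d[2]
def proj(cam,p):
    m=optics.camera_model(cam);f=192/np.tan(np.radians(m["vertical_fov"])/2)
    c=np.array(m["rotation"]).T@(np.array(p)-m["eye"]);return np.array([m["cx"]+f*c[0]/c[2],m["cy"]+f*c[1]/c[2]])
E
python3 - <<'E'
from h import *
np.set_printoptions(precision=4,suppress=True)
print(robot.observe())
for c in("top","side"):
    print(c,optics.camera_model(c))
    im=optics.capture(c);cv2.imwrite(f"pics/{c}0.png",cv2.resize(im[:,:,::-1],(768,576)))
    for t,z in(("hub_a",.046),("grip_a",.076),("seat_a",.029),("mount",0),("plate_mid",.025),("mug_mid",.045),("stapler_mid",.025),("books_mid",.024)):
        for r in finder.landmark_of(c,t): print(c,t,round(r["confidence"],2),np.array(r["uv"]),atz(c,r["uv"],z))
E
```

```text
pics
{'time': 0.0, 'q': array([-1.359 ,  0.2766,  1.5061, -0.    ,  1.3607, -0.121 ]), 'qvel': array([-0.0017, -0.0001, -0.0011, -0.0015, -0.0018, -0.0017]), 'joint_efforts': array([  0.    , -40.4591, -23.7231,   0.0697,   0.0346,  -0.0002]), 'ee_pos': array([ 0.1877, -0.5429,  0.2296]), 'ee_rot': array([ 2.0417,  0.3448, -2.042 ]), 'force': array([0.7332, 0.6863, 0.2938]), 'wrist_torque': array([-0.0314,  0.0213, -0.0289]), 'grip_width': 0.9982560332342607}
top {'vertical_fov': 50.558317392478294, 'cx': 255.7671575412812, 'cy': 198.47772683410116, 'eye': array([ 0.3877, -0.0404,  1.0314]), 'rotation': array([-2.1587,  2.1077, -0.1486])}Traceback (most recent call last):
  File "<stdin>", line 8, in <module>
  File "h.py", line 7, in atz
    e,d=ray(cam,uv);return e+d*(z-e[2])/d[2]
                                        ~^^^
IndexError: invalid index to scalar variable.
```

```bash
sed -i 's/np.array(m\["rotation"\])/cv2.Rodrigues(np.array(m["rotation"],float))[0]/' h.py
python3 - <<'E'
from h import *
np.set_printoptions(precision=4,suppress=True)
for c in("top","side"):
    print(c,optics.camera_model(c))
    im=optics.capture(c);cv2.imwrite(f"pics/{c}0.png",cv2.resize(im[:,:,::-1],(768,576)))
    for t,z in(("hub_a",.046),("grip_a",.076),("mount",0),("plate_mid",.025),("mug_mid",.045),("stapler_mid",.025),("books_mid",.024)):
        for r in finder.landmark_of(c,t): print(c,t,round(r["confidence"],2),np.array(r["uv"]),atz(c,r["uv"],z))
E
```

```text
top {'vertical_fov': 50.558317392478294, 'cx': 255.7671575412812, 'cy': 198.47772683410116, 'eye': array([ 0.3877, -0.0404,  1.0314]), 'rotation': array([-2.1587,  2.1077, -0.1486])}
top hub_a 0.75 [223.3 214.5] [0.5001 0.0556 0.046 ]
top hub_a 0.5 [231.2 160.1] [0.6369 0.041  0.046 ]
top hub_a 0.45 [282.9 173.5] [ 0.6056 -0.0883  0.046 ]
top hub_a 0.44 [272.2 226.4] [ 0.4739 -0.0642  0.046 ]
top grip_a 0.69 [209.4 221.5] [0.4793 0.0849 0.076 ]
top grip_a 0.67 [269.5 176.5] [ 0.5909 -0.0548  0.076 ]
top grip_a 0.66 [290.8 220.7] [ 0.4857 -0.1071  0.076 ]
top grip_a 0.49 [246.9 161.8] [0.6259 0.0004 0.076 ]
top plate_mid 0.83 [251.8 195. ] [ 0.5534 -0.0121  0.025 ]
top mug_mid 0.64 [ 94.1 202.6] [0.5223 0.3757 0.045 ]
top stapler_mid 0.84 [408.2 239.2] [ 0.4522 -0.3989  0.025 ]
top books_mid 0.95 [410.1 156.3] [ 0.6621 -0.4108  0.024 ]
side {'vertical_fov': 49.53713547486172, 'cx': 261.02283543796, 'cy': 196.66674890837697, 'eye': array([0.5115, 0.8724, 0.6763]), 'rotation': array([-0.012 ,  2.7383, -1.475 ])}
side hub_a 0.78 [285.2 200.7] [ 0.4812 -0.0637  0.046 ]
side hub_a 0.7 [279.8 228.9] [0.4978 0.0604 0.046 ]
side hub_a 0.56 [240.3 196.9] [ 0.6043 -0.0841  0.046 ]
side hub_a 0.55 [227.3 223.1] [0.6296 0.0354 0.046 ]
side hub_a 0.28 [229.2 150.8] [ 0.6589 -0.363   0.046 ]
side grip_a 0.72 [240.4 202.7] [ 0.5979 -0.0115  0.076 ]
side grip_a 0.66 [281.2 182.8] [ 0.4913 -0.1076  0.076 ]
side grip_a 0.58 [246.3 195.9] [ 0.5844 -0.0432  0.076 ]
side grip_a 0.57 [224.5 203.1] [ 0.6388 -0.0102  0.076 ]
side grip_a 0.44 [292.1 225.4] [0.4691 0.0858 0.076 ]
side plate_mid 0.75 [253.6 217.3] [ 0.5659 -0.0173  0.025 ]
side stapler_mid 0.65 [292.1 151. ] [ 0.4486 -0.3973  0.025 ]
side books_mid 0.8 [230.3 150.5] [ 0.6605 -0.4083  0.024 ]
side books_mid 0.3 [280.5 233.4] [0.4959 0.0504 0.024 ]
```

View pics/top0.png

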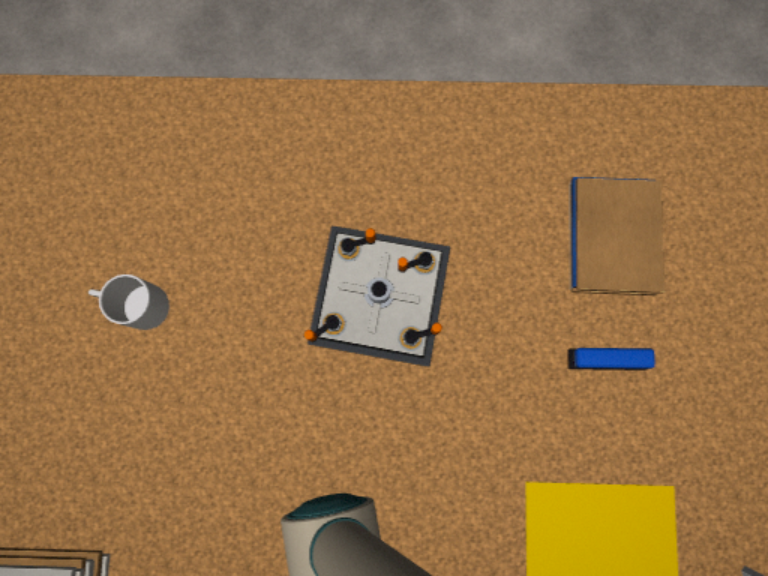

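View pics/side0.png

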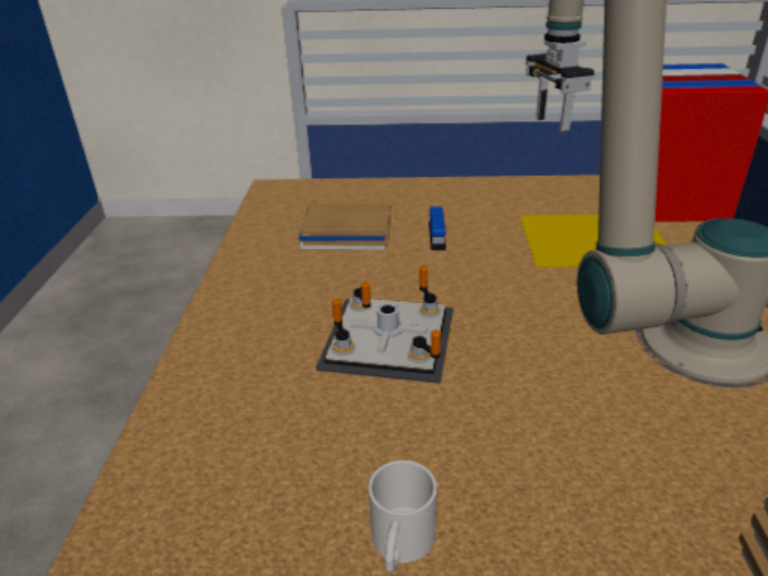

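```bash
cat > fit.py <<'E'
from h import *
from scipy.optimize import least_squares
np.set_printoptions(precision=4,suppress=True)
def blobs(c):
    im=optics.capture(c).astype(int);r,g,b=im[...,0],im[...,1],im[...,2]
    m=((r>150)&(g<r*.55)&(b<r*.25)).astype(np.uint8)
    n,_,s,ce=cv2.connectedComponentsWithStats(m)
    return [(ce[i],s[i,4]) for i in range(1,n) if s[i,4]>8]
if __name__=="__main__":
    B={c:blobs(c) for c in("top","side")}
    for c in B: print(c,[(p,a) for p,a in B[c]])
    H={c:[np.array(r["uv"]) for _ in range(1) for r in finder.landmark_of(c,"hub_a") if r["confidence"]>.4] for c in B}
    S=np.array([[1,1],[-1,1],[-1,-1],[1,-1]])*.065
    def pts(p):
        c,s=np.cos(p[2]),np.sin(p[2]);h=S@np.array([[c,s],[-s,c]])+p[:2]
        k=h+.04*np.c_[np.cos(p[3:]),np.sin(p[3:])]
        return np.c_[h,np.full(4,.046)],np.c_[k,np.full(4,.076)]
    def res(p):
        h,k=pts(p);o=[]
        for c in B:
            for D,P,w in((H[c],h,.5),([b[0] for b in B[c]],k,1)):
                Q=np.array([proj(c,x) for x in P])
                for d in D:
                    e=Q-d;o+=list(w*np.clip(e[np.argmin((e**2).sum(1))],-15,15))
        return o
    best=None
    # init lever angles from top blobs
    T=np.array([atz("top",b[0],.076)[:2] for b in B["top"]]);print("top knobs",T)
    T2=np.array([atz("side",b[0],.076)[:2] for b in B["side"]]);print("side knobs",T2)
    p=np.r_[.554,-.014,np.radians(-10.5),0,0,0,0]
    h=pts(p)[0][:,:2]
    for i in range(4):
        d=T-h[i];j=np.argmin(abs(np.hypot(*d.T)-.04));p[3+i]=np.arctan2(d[j,1],d[j,0])
    r=least_squares(res,p,loss="soft_l1");p=r.x
    print("mount",p[:2],"yaw",np.degrees(p[2]),"cost",r.cost,"lever deg",np.degrees(p[3:]))
    h,k=pts(p);print("hub\n",h[:,:2],"\nknob\n",k[:,:2])
    print(np.array(res(p)).reshape(-1,2))
    o=robot.observe();print(o["time"],cv2.Rodrigues(o["ee_rot"])[0])
E
python3 fit.py
```

```text
top [(array([246.3333, 154.7   ]), np.int32(30)), (array([267.96, 174.4 ]), np.int32(25)), (array([290.8, 217.9]), np.int32(30)), (array([205.4138, 222.7241]), np.int32(29))]
side [(array([486.,  61.]), np.int32(41)), (array([446.,  62.]), np.int32(9)), (array([282.    , 178.0909]), np.int32(11)), (array([243.0769, 189.3846]), np.int32(13)), (array([224.    , 200.8462]), np.int32(13)), (array([290.1538, 221.9231]), np.int32(13))]
top knobs [[ 0.6435  0.0023]
 [ 0.596  -0.051 ]
 [ 0.4924 -0.107 ]
 [ 0.4762  0.0942]]
side knobs [[-0.5462 -1.2473]
 [-0.3485 -1.2424]
 [ 0.4885 -0.1329]
 [ 0.5947 -0.0754]
 [ 0.6411 -0.0206]
 [ 0.4732  0.0721]]
mount [ 0.5568 -0.0145] yaw -9.74391659256718 cost 85.99017353523936 lever deg [-76.0436 134.725  -77.0471 112.0781]
hub
 [[ 0.6318  0.0385]
 [ 0.5037  0.0605]
 [ 0.4817 -0.0676]
 [ 0.6098 -0.0896]] 
knob
 [[ 0.6415 -0.0003]
 [ 0.4756  0.0889]
 [ 0.4907 -0.1066]
 [ 0.5948 -0.0525]]
[[ -0.2928   0.3974]
 [  0.6715  -1.2967]
 [ -0.2808   0.4938]
 [ -1.0631  -0.7848]
 [  1.0499   0.8342]
 [  0.6281   0.4834]
 [ -0.1741   0.7025]
 [  2.2115   0.3115]
 [  0.9322  -0.3534]
 [ -0.5016   0.2279]
 [ -0.006   -1.9237]
 [  0.1684  -0.985 ]
 [  1.6822   7.5   ]
 [-15.      15.    ]
 [-15.      15.    ]
 [ -0.5827   4.9058]
 [ -0.5296   4.6118]
 [ -0.9015   4.449 ]
 [ -0.7327   4.3001]]
1.1 [[ 0.      0.3267 -0.9451]
 [-0.0001 -0.9451 -0.3267]
 [-1.      0.0001  0.    ]]
```

```bash
python3 - <<'E'
s=open('fit.py').read()
a=s.index("    im=optics");b=s.index("    n,_,s")
s=s[:a]+'''    h=cv2.cvtColor(optics.capture(c),cv2.COLOR_RGB2HSV)
    m=((h[...,0]<16)&(h[...,1]>205)&(h[...,2]>70)).astype(np.uint8);m[:120]=0
'''+s[b:]
open('fit.py','w').write(s)
E
python3 fit.py
```

```text
top [(array([246.7083, 156.4583]), np.int32(48)), (array([268.1, 175.7]), np.int32(40)), (array([290.4884, 218.5116]), np.int32(43)), (array([206.3256, 223.1395]), np.int32(43))]
side [(array([463.8364, 132.6804]), np.int32(1461)), (array([281.9697, 184.2727]), np.int32(66)), (array([243.3188, 195.4348]), np.int32(69)), (array([224.4026, 206.7662]), np.int32(77)), (array([290.0361, 228.3735]), np.int32(83))]
top knobs [[ 0.6392  0.0013]
 [ 0.5928 -0.0514]
 [ 0.4909 -0.1063]
 [ 0.4753  0.092 ]]
side knobs [[-0.1223 -0.4166]
 [ 0.4893 -0.0999]
 [ 0.5924 -0.0455]
 [ 0.6375  0.0063]
 [ 0.4744  0.0972]]
mount [ 0.5526 -0.0135] yaw -9.48207619511774 cost 33.43300038488172 lever deg [-73.6068 127.5185 -72.0614 109.3575]
hub
 [[ 0.6274  0.0399]
 [ 0.4992  0.0613]
 [ 0.4778 -0.0669]
 [ 0.606  -0.0883]] 
knob
 [[ 0.6387  0.0015]
 [ 0.4748  0.093 ]
 [ 0.4901 -0.105 ]
 [ 0.5927 -0.0506]]
[[ -1.2835  -1.281 ]
 [ -0.2      0.7585]
 [  0.2214  -0.8384]
 [ -0.1367   0.1101]
 [ -0.112    0.1806]
 [ -0.3437   0.01  ]
 [ -0.5545   0.324 ]
 [ -0.4473   0.1688]
 [  0.7677  -1.0794]
 [  0.5131  -0.1376]
 [ -0.6972  -0.0111]
 [  0.4962  -0.1135]
 [-15.      15.    ]
 [ -0.3263  -0.9697]
 [ -0.0357  -1.0432]
 [ -0.2837  -1.0726]
 [ -0.2373  -1.0898]]
1.3 [[ 0.      0.3267 -0.9451]
 [-0.0001 -0.9451 -0.3267]
 [-1.      0.0001  0.    ]]
```

Request:
send_rows(
  motion=[
    {"xyz": [0.672, 0.973, 0], "angular": [0, 0, 0.718], "claw": 0.55},
    {"xyz": [0.672, 0.973, 0], "angular": [0, 0, 0.718], "claw": 0.55},
    {"xyz": [0.672, 0.973, 0], "angular": [0, 0, 0.718], "claw": 0.55},
    {"xyz": [0.672, 0.973, 0], "angular": [0, 0, 0.718], "claw": 0.55},
    {"xyz": [0.672, 0.973, 0], "angular": [0, 0, 0.718], "claw": 0.55},
    {"xyz": [0.672, 0.973, 0], "angular": [0, 0, 0.718], "claw": 0.55},
    {"xyz": [0.672, 0.973, 0], "angular": [0, 0, 0.718], "claw": 0.55},
    {"xyz": [0.672, 0.973, 0], "angular": [0, 0, 0.718], "claw": 0.55},
    {"xyz": [0.672, 0.973, 0], "angular": [0, 0, 0.718], "claw": 0.55},
    {"xyz": [0.672, 0.973, -0.3], "angular": [0, 0, 0.718], "claw": 0.55},
    {"xyz": [0.672, 0.973, -0.3], "angular": [0, 0, 0.718], "claw": 0.55},
    {"xyz": [0.672, 0.973, -0.3], "angular": [0, 0, 0.718], "claw": 0.55},
    {"xyz": [0.672, 0.973, -0.3], "angular": [0, 0, 0.718], "claw": 0.55},
    {"xyz": [0.672, 0.973, -0.3], "angular": [0, 0, 0.718], "claw": 0.55},
    {"xyz": [0.672, 0.973, -0.3], "angular": [0, 0, 0.718], "claw": 0.55},
    {"xyz": [0.672, 0.973, -0.3], "angular": [0, 0, 0.718], "claw": 0.55},
    {"xyz": [0.672, 0.973, -0.3], "angular": [0, 0, 0.718], "claw": 0.55},
    {"xyz": [0.672, 0.973, -0.3], "angular": [0, 0, 0.718], "claw": 0.55},
    {"xyz": [0, 0, 0], "angular": [0, 0, 0], "claw": 0.55},
  ],
)

```text
time: 3.68
ee_pos: [0.4906, -0.1044, 0.1625]
ee_rot: [0.974, 1.343, -0.974]
force: [0.5, -0.2, -0.5]
grip_width: 0.45
```

```bash
python3 - <<'E'
from h import *
o=robot.observe();print(cv2.Rodrigues(o["ee_rot"])[0].round(3),o["q"])
im=np.hstack([optics.capture(c)[y:y+150,x:x+150] for c,x,y in(("side",190,90),("top",180,110))])
cv2.imwrite("pics/1.png",cv2.resize(im[:,:,::-1],None,fx=2.6,fy=2.6))
E
```

```text
[[-0.001  0.951  0.31 ]
 [ 0.001  0.31  -0.951]
 [-1.    -0.001 -0.001]] [-3.48618758e-01  2.16672511e-01  1.76602713e+00  2.38197478e-04
  1.15977687e+00 -6.63822897e-01]
```

View pics/1.png

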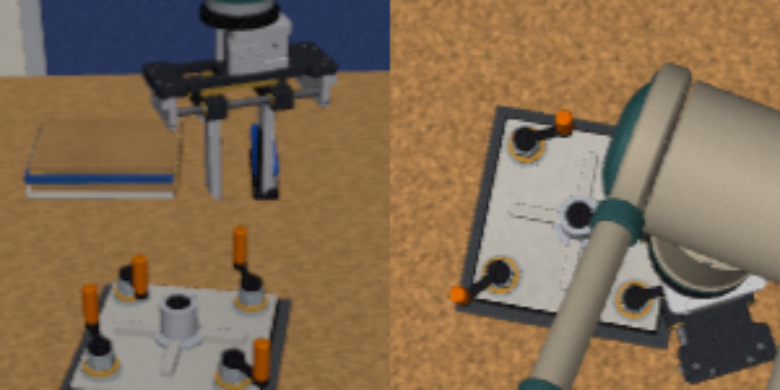

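Request:
send_rows(
  motion=[
    {"xyz": [0, -0.03, -0.7], "angular": [0, 0, 0], "claw": 0.55},
    {"xyz": [0, 0, -0.7], "angular": [0, 0, 0], "claw": 0.55},
    {"xyz": [0, 0, -0.7], "angular": [0, 0, 0], "claw": 0.55},
    {"xyz": [0, 0, -0.68], "angular": [0, 0, 0], "claw": 0.55},
    {"xyz": [0, 0, 0], "angular": [0, 0, 0], "claw": 0.7},
    {"xyz": [0, 0, 0], "angular": [0, 0, 0], "claw": 1},
    {"xyz": [0, 0, 0], "angular": [0, 0, 0], "claw": 1},
    {"xyz": [0, 0, 0], "angular": [0, 0, 0], "claw": 1},
  ],
)

```text
time: 4.78
ee_pos: [0.4904, -0.107, 0.0943]
ee_rot: [0.975, 1.34, -0.976]
force: [-1.3, -1.1, 3.1]
grip_width: 0.159
```

```bash
cat > arc.py <<'E'
import sys,numpy as np
# usage: hx hy a0deg da(rad) n : prints knob shifts, clockwise, in row units, from current angle
a0,da,n=np.radians(float(sys.argv[1])),float(sys.argv[2]),int(sys.argv[3])
a=a0-da*np.arange(n+1);P=40/25*np.c_[np.cos(a),np.sin(a)]
print(" ".join(f"[{x:.2f},{y:.2f}]" for x,y in np.diff(P,axis=0)),"end",np.degrees(a[-1]).round(1))
E
python3 arc.py -72.5 .1 38
```

```text
[-0.15,-0.04] [-0.16,-0.02] [-0.16,-0.01] [-0.16,0.01] [-0.16,0.02] [-0.16,0.04] [-0.15,0.05] [-0.14,0.07] [-0.14,0.08] [-0.13,0.10] [-0.12,0.11] [-0.11,0.12] [-0.09,0.13] [-0.08,0.14] [-0.07,0.15] [-0.05,0.15] [-0.04,0.16] [-0.02,0.16] [-0.00,0.16] [0.01,0.16] [0.03,0.16] [0.04,0.15] [0.06,0.15] [0.07,0.14] [0.09,0.13] [0.10,0.12] [0.11,0.11] [0.12,0.10] [0.13,0.09] [0.14,0.08] [0.15,0.06] [0.15,0.05] [0.16,0.03] [0.16,0.02] [0.16,-0.00] [0.16,-0.02] [0.16,-0.03] [0.15,-0.05] end -290.2
```

Request:
send_rows(
  motion=[
    {"xyz": [-0.15, -0.04, 0], "angular": [0, 0, 0], "claw": 1},
    {"xyz": [-0.16, -0.02, 0], "angular": [0, 0, 0], "claw": 1},
    {"xyz": [-0.16, -0.01, 0], "angular": [0, 0, 0], "claw": 1},
    {"xyz": [-0.16, 0.01, 0], "angular": [0, 0, 0], "claw": 1},
    {"xyz": [-0.16, 0.02, 0], "angular": [0, 0, 0], "claw": 1},
    {"xyz": [-0.16, 0.04, 0], "angular": [0, 0, 0], "claw": 1},
    {"xyz": [-0.15, 0.05, 0], "angular": [0, 0, 0], "claw": 1},
    {"xyz": [-0.14, 0.07, 0], "angular": [0, 0, 0], "claw": 1},
    {"xyz": [-0.14, 0.08, 0], "angular": [0, 0, 0], "claw": 1},
    {"xyz": [-0.13, 0.1, 0], "angular": [0, 0, 0], "claw": 1},
  ],
)

```text
time: 6.02
ee_pos: [0.4528, -0.0996, 0.0941]
ee_rot: [0.975, 1.339, -0.976]
force: [2.1, -3.0, 6.6]
grip_width: 0.16
```

Request:
send_rows(
  motion=[
    {"xyz": [-0.12, 0.11, 0.02], "angular": [0, 0, 0], "claw": 1},
    {"xyz": [-0.11, 0.12, 0.02], "angular": [0, 0, 0], "claw": 1},
    {"xyz": [-0.09, 0.13, 0], "angular": [0, 0, 0], "claw": 1},
    {"xyz": [-0.08, 0.14, 0], "angular": [0, 0, 0], "claw": 1},
    {"xyz": [-0.07, 0.15, 0], "angular": [0, 0, 0], "claw": 1},
    {"xyz": [-0.05, 0.15, 0], "angular": [0, 0, 0], "claw": 1},
    {"xyz": [-0.04, 0.16, 0], "angular": [0, 0, 0], "claw": 1},
    {"xyz": [-0.02, 0.16, 0], "angular": [0, 0, 0], "claw": 1},
    {"xyz": [0, 0.16, 0], "angular": [0, 0, 0], "claw": 1},
    {"xyz": [0.01, 0.16, 0], "angular": [0, 0, 0], "claw": 1},
    {"xyz": [0.03, 0.16, 0], "angular": [0, 0, 0], "claw": 1},
    {"xyz": [0, 0, 0], "angular": [0, 0, 0], "claw": 1},
  ],
)

```text
time: 7.52
ee_pos: [0.4394, -0.0591, 0.0944]
ee_rot: [0.974, 1.34, -0.975]
force: [4.9, -4.0, -2.2]
grip_width: 0.164
```

Request:
send_rows(
  motion=[
    {"xyz": [0.07, 0.15, 0], "angular": [0, 0, 0], "claw": 1},
    {"xyz": [0.08, 0.15, 0], "angular": [0, 0, 0], "claw": 1},
    {"xyz": [0, 0, 0], "angular": [0, 0, 0], "claw": 1},
  ],
)

```text
time: 7.9
ee_pos: [0.4422, -0.0514, 0.0944]
ee_rot: [0.974, 1.342, -0.976]
force: [1.8, -3.0, -0.0]
grip_width: 0.163
```

Request:
send_rows(
  motion=[
    {"xyz": [0.07, 0.14, 0], "angular": [0, 0, 0], "claw": 1},
    {"xyz": [0, 0, 0], "angular": [0, 0, 0], "claw": 1},
  ],
)

```text
time: 8.15
ee_pos: [0.4441, -0.0479, 0.0943]
ee_rot: [0.975, 1.342, -0.976]
force: [2.2, -4.2, -0.3]
grip_width: 0.165
```

```bash
for i in 1 2 3 4; do python3 -c "
from h import *
print(robot.observe()['force'])"; done
```

```text
[ 2.176303   -4.15267744 -0.32767002]
[ 2.176303   -4.15267744 -0.32767002]
[ 2.176303   -4.15267744 -0.32767002]
[ 2.176303   -4.15267744 -0.32767002]
```

Request:
send_rows(
  motion=[
    {"xyz": [0.09, 0.13, 0], "angular": [0, 0, 0], "claw": 1},
    {"xyz": [0, 0, 0], "angular": [0, 0, 0], "claw": 1},
  ],
)

```text
time: 8.4
ee_pos: [0.4463, -0.0446, 0.0943]
ee_rot: [0.975, 1.342, -0.976]
force: [1.6, -4.2, -0.3]
grip_width: 0.163
```

Request:
send_rows(
  motion=[
    {"xyz": [0.1, 0.12, 0], "angular": [0, 0, 0], "claw": 1},
    {"xyz": [0, 0, 0], "angular": [0, 0, 0], "claw": 1},
  ],
)

```text
time: 8.65
ee_pos: [0.4487, -0.0416, 0.0943]
ee_rot: [0.975, 1.342, -0.976]
force: [1.5, -4.3, -0.7]
grip_width: 0.165
```

Request:
send_rows(
  motion=[
    {"xyz": [0.13, 0.1, 0], "angular": [0, 0, 0], "claw": 1},
    {"xyz": [0, 0, 0], "angular": [0, 0, 0], "claw": 1},
  ],
)

```text
time: 8.9
ee_pos: [0.4517, -0.0388, 0.0943]
ee_rot: [0.975, 1.343, -0.976]
force: [-1.4, -3.5, 1.3]
grip_width: 0.162
```

Request:
send_rows(
  motion=[
    {"xyz": [0.12, 0.1, 0], "angular": [0, 0, 0], "claw": 1},
    {"xyz": [0, 0, 0], "angular": [0, 0, 0], "claw": 1},
  ],
)

```text
time: 9.15
ee_pos: [0.455, -0.0362, 0.0943]
ee_rot: [0.976, 1.343, -0.976]
force: [-0.9, -2.6, 0.9]
grip_width: 0.16
```

Request:
send_rows(
  motion=[
    {"xyz": [0.13, 0.09, 0], "angular": [0, 0, 0], "claw": 1},
    {"xyz": [0, 0, 0], "angular": [0, 0, 0], "claw": 1},
  ],
)

```text
time: 9.4
ee_pos: [0.4585, -0.034, 0.0943]
ee_rot: [0.976, 1.342, -0.976]
force: [-0.6, -3.0, 1.2]
grip_width: 0.16
```

Request:
send_rows(
  motion=[
    {"xyz": [0.14, 0.07, 0], "angular": [0, 0, 0], "claw": 1},
    {"xyz": [0, 0, 0], "angular": [0, 0, 0], "claw": 1},
  ],
)

```text
time: 9.65
ee_pos: [0.4621, -0.0322, 0.0943]
ee_rot: [0.976, 1.342, -0.976]
force: [-1.3, -1.9, 1.4]
grip_width: 0.164
```

Request:
send_rows(
  motion=[
    {"xyz": [0.15, 0.06, 0], "angular": [0, 0, 0], "claw": 1},
    {"xyz": [0, 0, 0], "angular": [0, 0, 0], "claw": 1},
  ],
)

```text
time: 9.9
ee_pos: [0.466, -0.0307, 0.0944]
ee_rot: [0.976, 1.342, -0.976]
force: [-2.1, -1.5, 0.6]
grip_width: 0.164
```

Request:
send_rows(
  motion=[
    {"xyz": [0.15, 0.05, 0], "angular": [0, 0, 0], "claw": 1},
    {"xyz": [0, 0, 0], "angular": [0, 0, 0], "claw": 1},
  ],
)

```text
time: 10.15
ee_pos: [0.4695, -0.0297, 0.0943]
ee_rot: [0.975, 1.342, -0.976]
force: [-3.0, -1.3, 1.7]
grip_width: 0.166
```

Request:
send_rows(
  motion=[
    {"xyz": [0.15, 0.03, 0], "angular": [0, 0, 0], "claw": 1},
    {"xyz": [0, 0, 0], "angular": [0, 0, 0], "claw": 1},
  ],
)

```text
time: 10.4
ee_pos: [0.4713, -0.0292, 0.0941]
ee_rot: [0.973, 1.345, -0.978]
force: [-6.6, -2.7, 4.5]
grip_width: 0.16
```

Request:
send_rows(
  motion=[
    {"xyz": [0.11, 0.02, 0], "angular": [0, 0, 0], "claw": 1},
    {"xyz": [0, 0, 0], "angular": [0, 0, 0], "claw": 1},
    {"xyz": [0, 0, 0], "angular": [0, 0, 0], "claw": 1},
  ],
)

```text
time: 10.78
ee_pos: [0.4726, -0.0288, 0.094]
ee_rot: [0.972, 1.348, -0.98]
force: [-9.5, -3.7, 5.7]
grip_width: 0.164
```

Request:
send_rows(
  motion=[
    {"xyz": [0, 0, 0], "angular": [0, 0, 0], "claw": 0.55},
    {"xyz": [0, 0, 0], "angular": [0, 0, 0], "claw": 0.55},
    {"xyz": [0, 0, 0.7], "angular": [0, 0, 0], "claw": 0.55},
    {"xyz": [0, 0, 0.7], "angular": [0, 0, 0], "claw": 0.55},
    {"xyz": [0, 0, 0.6], "angular": [0, 0, 0], "claw": 0.55},
    {"xyz": [0.81, 0.15, 0], "angular": [0, 0, 0], "claw": 0.55},
    {"xyz": [0.81, 0.15, 0], "angular": [0, 0, 0], "claw": 0.55},
    {"xyz": [0.81, 0.15, 0], "angular": [0, 0, 0], "claw": 0.55},
    {"xyz": [0.81, 0.15, 0], "angular": [0, 0, 0], "claw": 0.55},
    {"xyz": [0.81, 0.15, 0], "angular": [0, 0, 0], "claw": 0.55},
    {"xyz": [0.81, 0.15, 0], "angular": [0, 0, 0], "claw": 0.55},
    {"xyz": [0.81, 0.15, 0], "angular": [0, 0, 0], "claw": 0.55},
    {"xyz": [0.81, 0.15, 0], "angular": [0, 0, 0], "claw": 0.55},
    {"xyz": [0, 0, 0], "angular": [0, 0, 0], "claw": 0.55},
  ],
)

```text
time: 12.52
ee_pos: [0.6408, 0.002, 0.1444]
ee_rot: [0.978, 1.339, -0.973]
force: [-0.2, -1.2, 0.4]
grip_width: 0.449
```

```bash
python3 arc.py -73.5 .1 38; python3 - <<'E'
from h import *
print(robot.observe()["ee_pos"],robot.observe()["force"])
im=np.hstack([optics.capture(c)[y:y+150,x:x+150] for c,x,y in(("side",190,90),("top",180,110))])
cv2.imwrite("pics/2.png",cv2.resize(im[:,:,::-1],None,fx=2.6,fy=2.6))
E
```

```text
[-0.16,-0.04] [-0.16,-0.02] [-0.16,-0.01] [-0.16,0.01] [-0.16,0.03] [-0.15,0.04] [-0.15,0.06] [-0.14,0.07] [-0.14,0.09] [-0.13,0.10] [-0.12,0.11] [-0.10,0.12] [-0.09,0.13] [-0.08,0.14] [-0.06,0.15] [-0.05,0.15] [-0.03,0.16] [-0.02,0.16] [-0.00,0.16] [0.01,0.16] [0.03,0.16] [0.05,0.15] [0.06,0.15] [0.08,0.14] [0.09,0.13] [0.10,0.12] [0.11,0.11] [0.12,0.10] [0.13,0.09] [0.14,0.07] [0.15,0.06] [0.15,0.04] [0.16,0.03] [0.16,0.01] [0.16,-0.00] [0.16,-0.02] [0.16,-0.03] [0.15,-0.05] end -291.2
[0.64084037 0.00201254 0.14436484] [-0.17784111 -1.18721677  0.36296237]
```

View pics/2.png

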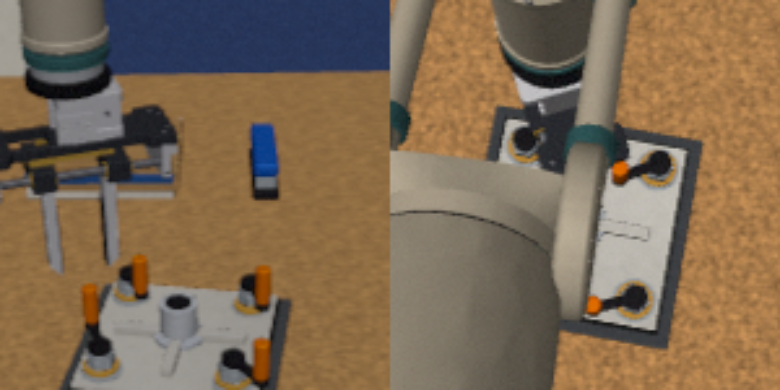

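Request:
send_rows(
  motion=[
    {"xyz": [-0.07, 0, -0.68], "angular": [0, 0, 0], "claw": 0.55},
    {"xyz": [0, 0, -0.68], "angular": [0, 0, 0], "claw": 0.55},
    {"xyz": [0, 0, -0.66], "angular": [0, 0, 0], "claw": 0.55},
    {"xyz": [0, 0, 0], "angular": [0, 0, 0], "claw": 0.7},
    {"xyz": [0, 0, 0], "angular": [0, 0, 0], "claw": 1},
    {"xyz": [0, 0, 0], "angular": [0, 0, 0], "claw": 1},
    {"xyz": [0, 0, 0], "angular": [0, 0, 0], "claw": 1},
  ],
)

```text
time: 13.5
ee_pos: [0.6374, 0.0014, 0.0947]
ee_rot: [0.977, 1.339, -0.974]
force: [1.6, 0.2, 1.0]
grip_width: 0.163
```

Request:
send_rows(
  motion=[
    {"xyz": [-0.16, -0.04, 0], "angular": [0, 0, 0], "claw": 1},
    {"xyz": [-0.16, -0.02, 0], "angular": [0, 0, 0], "claw": 1},
    {"xyz": [-0.16, -0.01, 0], "angular": [0, 0, 0], "claw": 1},
    {"xyz": [-0.16, 0.01, 0], "angular": [0, 0, 0], "claw": 1},
    {"xyz": [-0.16, 0.03, 0], "angular": [0, 0, 0], "claw": 1},
    {"xyz": [-0.15, 0.04, 0], "angular": [0, 0, 0], "claw": 1},
    {"xyz": [-0.15, 0.06, 0], "angular": [0, 0, 0], "claw": 1},
    {"xyz": [-0.14, 0.07, 0], "angular": [0, 0, 0], "claw": 1},
    {"xyz": [-0.14, 0.09, 0], "angular": [0, 0, 0], "claw": 1},
    {"xyz": [-0.13, 0.1, 0], "angular": [0, 0, 0], "claw": 1},
    {"xyz": [-0.12, 0.11, 0], "angular": [0, 0, 0], "claw": 1},
  ],
)

```text
time: 14.88
ee_pos: [0.5975, 0.0123, 0.0944]
ee_rot: [0.977, 1.337, -0.973]
force: [5.9, 2.0, -0.2]
grip_width: 0.161
```

Request:
send_rows(
  motion=[
    {"xyz": [-0.07, 0.13, 0], "angular": [0, 0, 0], "claw": 1},
    {"xyz": [-0.07, 0.14, 0], "angular": [0, 0, 0], "claw": 1},
    {"xyz": [-0.08, 0.14, 0], "angular": [0, 0, 0], "claw": 1},
    {"xyz": [-0.06, 0.15, 0], "angular": [0, 0, 0], "claw": 1},
    {"xyz": [-0.05, 0.15, 0], "angular": [0, 0, 0], "claw": 1},
    {"xyz": [-0.03, 0.16, 0], "angular": [0, 0, 0], "claw": 1},
    {"xyz": [-0.02, 0.16, 0], "angular": [0, 0, 0], "claw": 1},
    {"xyz": [0, 0.16, 0], "angular": [0, 0, 0], "claw": 1},
    {"xyz": [0.01, 0.16, 0], "angular": [0, 0, 0], "claw": 1},
    {"xyz": [0.03, 0.16, 0], "angular": [0, 0, 0], "claw": 1},
    {"xyz": [0.05, 0.15, 0], "angular": [0, 0, 0], "claw": 1},
    {"xyz": [0, 0, 0], "angular": [0, 0, 0], "claw": 1},
  ],
)

```text
time: 16.38
ee_pos: [0.5885, 0.0522, 0.0943]
ee_rot: [0.972, 1.339, -0.977]
force: [4.0, -4.1, 4.0]
grip_width: 0.157
```

Request:
send_rows(
  motion=[
    {"xyz": [0.1, 0.17, 0], "angular": [0, 0, 0], "claw": 1},
    {"xyz": [0, 0, 0], "angular": [0, 0, 0], "claw": 1},
  ],
)

```text
time: 16.62
ee_pos: [0.5904, 0.0572, 0.0942]
ee_rot: [0.973, 1.341, -0.977]
force: [1.3, -3.7, 5.0]
grip_width: 0.162
```

```bash
python3 arc.py -206.5 .13 11;  python3 - <<'E'
import numpy as np
from scipy.optimize import least_squares
# hub from knob track of nut FL and NR
for P in ([[.6374,.0014],[.5975,.0123],[.5885,.0522]],[[.4904,-.107],[.4528,-.0996],[.4394,-.0591],[.4422,-.0514],[.4487,-.0416],[.455,-.0362],[.4621,-.0322],[.4695,-.0297]]):
    P=np.array(P);print(least_squares(lambda c:np.hypot(*(P-c).T)-.04,P.mean(0)).x)
E
```

```text
[0.10,0.18] [0.13,0.16] [0.15,0.15] [0.17,0.13] [0.18,0.10] [0.19,0.08] [0.20,0.05] [0.21,0.03] [0.21,0.00] [0.21,-0.03] [0.20,-0.05] end -288.4
[0.62652171 0.03986426]
[ 0.47821308 -0.06877476]
```

Request:
send_rows(
  motion=[
    {"xyz": [0.1, 0.18, 0], "angular": [0, 0, 0], "claw": 1},
    {"xyz": [0, 0, 0], "angular": [0, 0, 0], "claw": 1},
  ],
)

```text
time: 16.88
ee_pos: [0.593, 0.0619, 0.0942]
ee_rot: [0.974, 1.341, -0.977]
force: [1.7, -4.3, 5.9]
grip_width: 0.159
```

Request:
send_rows(
  motion=[
    {"xyz": [0.14, 0.15, 0.01], "angular": [0, 0, 0], "claw": 1},
    {"xyz": [0, 0, 0], "angular": [0, 0, 0], "claw": 1},
  ],
)

```text
time: 17.12
ee_pos: [0.5959, 0.0657, 0.0942]
ee_rot: [0.973, 1.342, -0.977]
force: [1.1, -4.4, 5.1]
grip_width: 0.16
```

Request:
send_rows(
  motion=[
    {"xyz": [0.16, 0.13, 0.01], "angular": [0, 0, 0], "claw": 1},
    {"xyz": [0, 0, 0], "angular": [0, 0, 0], "claw": 1},
  ],
)

```text
time: 17.38
ee_pos: [0.5991, 0.0692, 0.0943]
ee_rot: [0.973, 1.344, -0.978]
force: [1.5, -3.3, 5.2]
grip_width: 0.163
```

Request:
send_rows(
  motion=[
    {"xyz": [0.17, 0.12, 0], "angular": [0, 0, 0], "claw": 1},
    {"xyz": [0, 0, 0], "angular": [0, 0, 0], "claw": 1},
  ],
)

```text
time: 17.62
ee_pos: [0.6029, 0.0724, 0.0942]
ee_rot: [0.973, 1.345, -0.979]
force: [-0.2, -3.0, 6.4]
grip_width: 0.162
```

Request:
send_rows(
  motion=[
    {"xyz": [0.18, 0.1, 0.01], "angular": [0, 0, 0], "claw": 1},
    {"xyz": [0, 0, 0], "angular": [0, 0, 0], "claw": 1},
  ],
)

```text
time: 17.88
ee_pos: [0.607, 0.075, 0.0943]
ee_rot: [0.973, 1.346, -0.979]
force: [-1.3, -2.6, 5.5]
grip_width: 0.163
```

Request:
send_rows(
  motion=[
    {"xyz": [0.18, 0.08, 0.01], "angular": [0, 0, 0], "claw": 1},
    {"xyz": [0, 0, 0], "angular": [0, 0, 0], "claw": 1},
  ],
)

```text
time: 18.12
ee_pos: [0.6115, 0.0772, 0.0943]
ee_rot: [0.973, 1.346, -0.979]
force: [-2.0, -2.1, 5.3]
grip_width: 0.163
```

Request:
send_rows(
  motion=[
    {"xyz": [0.19, 0.06, 0.01], "angular": [0, 0, 0], "claw": 1},
    {"xyz": [0, 0, 0], "angular": [0, 0, 0], "claw": 1},
  ],
)

```text
time: 18.38
ee_pos: [0.6177, 0.0791, 0.0945]
ee_rot: [0.975, 1.344, -0.977]
force: [-3.0, -1.1, 2.7]
grip_width: 0.164
```

Request:
send_rows(
  motion=[
    {"xyz": [0.19, 0.03, 0], "angular": [0, 0, 0], "claw": 1},
    {"xyz": [0, 0, 0], "angular": [0, 0, 0], "claw": 1},
  ],
)

```text
time: 18.62
ee_pos: [0.622, 0.0798, 0.0945]
ee_rot: [0.975, 1.345, -0.978]
force: [-5.8, -0.1, 2.9]
grip_width: 0.16
```

Request:
send_rows(
  motion=[
    {"xyz": [0.1, 0.01, 0], "angular": [0, 0, 0], "claw": 1},
    {"xyz": [0, 0, 0], "angular": [0, 0, 0], "claw": 1},
    {"xyz": [0, 0, 0], "angular": [0, 0, 0], "claw": 1},
  ],
)

```text
time: 19.0
ee_pos: [0.6231, 0.08, 0.0945]
ee_rot: [0.973, 1.347, -0.98]
force: [-6.7, -0.5, 4.7]
grip_width: 0.164
```

Request:
send_rows(
  motion=[
    {"xyz": [0.13, 0, 0], "angular": [0, 0, 0], "claw": 1},
    {"xyz": [0, 0, 0], "angular": [0, 0, 0], "claw": 1},
    {"xyz": [0, 0, 0], "angular": [0, 0, 0], "claw": 1},
  ],
)

```text
time: 19.38
ee_pos: [0.6246, 0.0801, 0.0943]
ee_rot: [0.972, 1.351, -0.982]
force: [-10.3, -0.7, 6.2]
grip_width: 0.162
```

Request:
send_rows(
  motion=[
    {"xyz": [0, 0, 0], "angular": [0, 0, 0], "claw": 0.55},
    {"xyz": [0, 0, 0], "angular": [0, 0, 0], "claw": 0.55},
    {"xyz": [0, 0, 0.7], "angular": [0, 0, 0], "claw": 0.55},
    {"xyz": [0, 0, 0.7], "angular": [0, 0, 0], "claw": 0.55},
    {"xyz": [0, 0, 0.6], "angular": [0, 0, 0], "claw": 0.55},
    {"xyz": [-0.77, 0.065, 0], "angular": [0, 0, 0], "claw": 0.55},
    {"xyz": [-0.77, 0.065, 0], "angular": [0, 0, 0], "claw": 0.55},
    {"xyz": [-0.77, 0.065, 0], "angular": [0, 0, 0], "claw": 0.55},
    {"xyz": [-0.77, 0.065, 0], "angular": [0, 0, 0], "claw": 0.55},
    {"xyz": [-0.77, 0.065, 0], "angular": [0, 0, 0], "claw": 0.55},
    {"xyz": [-0.77, 0.065, 0], "angular": [0, 0, 0], "claw": 0.55},
    {"xyz": [-0.77, 0.065, 0], "angular": [0, 0, 0], "claw": 0.55},
    {"xyz": [-0.77, 0.065, 0], "angular": [0, 0, 0], "claw": 0.55},
    {"xyz": [0, 0, 0], "angular": [0, 0, 0], "claw": 0.55},
  ],
)

```text
time: 21.12
ee_pos: [0.4745, 0.0928, 0.1459]
ee_rot: [0.976, 1.341, -0.975]
force: [-0.2, 0.8, 0.8]
grip_width: 0.451
```

```bash
python3 arc.py 127.5 .1 22; python3 - <<'E'
from fit import *
for c in("top","side"): print([(atz(c,b,.076),a) for b,a in blobs(c)])
E
```

```text
[0.13,0.09] [0.14,0.08] [0.15,0.06] [0.15,0.05] [0.16,0.03] [0.16,0.02] [0.16,0.00] [0.16,-0.02] [0.16,-0.03] [0.15,-0.05] [0.15,-0.06] [0.14,-0.08] [0.13,-0.09] [0.12,-0.10] [0.11,-0.11] [0.10,-0.12] [0.09,-0.13] [0.07,-0.14] [0.06,-0.15] [0.04,-0.15] [0.03,-0.16] [0.01,-0.16] end 1.4
[(array([0.6208, 0.0793, 0.076 ]), np.int32(48)), (array([ 0.5928, -0.0514,  0.076 ]), np.int32(40)), (array([ 0.4689, -0.0299,  0.076 ]), np.int32(33))]
[(array([-0.0951, -0.4149,  0.076 ]), np.int32(1902)), (array([ 0.5924, -0.046 ,  0.076 ]), np.int32(70)), (array([ 0.4688, -0.0244,  0.076 ]), np.int32(75)), (array([0.6193, 0.0846, 0.076 ]), np.int32(79)), (array([0.4744, 0.0969, 0.076 ]), np.int32(86))]
```

Request:
send_rows(
  motion=[
    {"xyz": [0, -0.03, -0.68], "angular": [0, 0, 0], "claw": 0.55},
    {"xyz": [0, 0, -0.68], "angular": [0, 0, 0], "claw": 0.55},
    {"xyz": [0, 0, -0.66], "angular": [0, 0, 0], "claw": 0.55},
    {"xyz": [0, 0, 0], "angular": [0, 0, 0], "claw": 0.7},
    {"xyz": [0, 0, 0], "angular": [0, 0, 0], "claw": 1},
    {"xyz": [0, 0, 0], "angular": [0, 0, 0], "claw": 1},
    {"xyz": [0, 0, 0], "angular": [0, 0, 0], "claw": 1},
  ],
)

```text
time: 22.1
ee_pos: [0.4751, 0.0916, 0.0952]
ee_rot: [0.975, 1.341, -0.976]
force: [-1.7, -1.3, 2.3]
grip_width: 0.162
```

Request:
send_rows(
  motion=[
    {"xyz": [0.13, 0.09, 0], "angular": [0, 0, 0], "claw": 1},
    {"xyz": [0.14, 0.08, 0], "angular": [0, 0, 0], "claw": 1},
    {"xyz": [0.15, 0.06, 0], "angular": [0, 0, 0], "claw": 1},
    {"xyz": [0.15, 0.05, 0], "angular": [0, 0, 0], "claw": 1},
    {"xyz": [0.16, 0.03, 0], "angular": [0, 0, 0], "claw": 1},
    {"xyz": [0.16, 0.02, 0], "angular": [0, 0, 0], "claw": 1},
    {"xyz": [0.16, 0, 0], "angular": [0, 0, 0], "claw": 1},
    {"xyz": [0.16, -0.02, 0], "angular": [0, 0, 0], "claw": 1},
  ],
)

```text
time: 23.1
ee_pos: [0.5057, 0.0995, 0.0949]
ee_rot: [0.975, 1.341, -0.976]
force: [-3.1, -2.4, 6.6]
grip_width: 0.165
```

Request:
send_rows(
  motion=[
    {"xyz": [0.16, -0.05, 0], "angular": [0, 0, 0], "claw": 1},
    {"xyz": [0.15, -0.05, 0], "angular": [0, 0, 0], "claw": 1},
    {"xyz": [0.15, -0.06, 0], "angular": [0, 0, 0], "claw": 1},
    {"xyz": [0.14, -0.08, 0], "angular": [0, 0, 0], "claw": 1},
    {"xyz": [0.13, -0.09, 0], "angular": [0, 0, 0], "claw": 1},
    {"xyz": [0.12, -0.1, 0], "angular": [0, 0, 0], "claw": 1},
    {"xyz": [0.11, -0.11, 0], "angular": [0, 0, 0], "claw": 1},
    {"xyz": [0.1, -0.12, 0], "angular": [0, 0, 0], "claw": 1},
    {"xyz": [0.09, -0.13, 0], "angular": [0, 0, 0], "claw": 1},
    {"xyz": [0.07, -0.14, 0], "angular": [0, 0, 0], "claw": 1},
    {"xyz": [0.06, -0.15, 0], "angular": [0, 0, 0], "claw": 1},
    {"xyz": [0.04, -0.15, 0], "angular": [0, 0, 0], "claw": 1},
    {"xyz": [0.03, -0.16, 0], "angular": [0, 0, 0], "claw": 1},
    {"xyz": [0, 0, 0], "angular": [0, 0, 0], "claw": 1},
  ],
)

```text
time: 24.85
ee_pos: [0.5392, 0.066, 0.0949]
ee_rot: [0.978, 1.343, -0.976]
force: [-4.1, 2.4, 5.9]
grip_width: 0.163
```

```bash
python3 arc.py 7 .13 13; python3 - <<'E'
import numpy as np
from scipy.optimize import least_squares
from h import robot
o=robot.observe();p=o["ee_pos"][:2];print(p,o["force"])
P=np.array([[.4751,.0916],[.5057,.0995],p]);c=least_squares(lambda c:np.hypot(*(P-c).T)-.04,P.mean(0)).x
print(c,np.degrees(np.arctan2(*(p-c)[::-1])))
E
```

```text
[0.01,-0.21] [-0.02,-0.21] [-0.04,-0.20] [-0.07,-0.20] [-0.09,-0.19] [-0.12,-0.17] [-0.14,-0.16] [-0.16,-0.14] [-0.17,-0.12] [-0.19,-0.09] [-0.20,-0.07] [-0.20,-0.04] [-0.21,-0.01] end -89.8
[0.5391648  0.06604244] [-4.08067777  2.40141892  5.87146345]
[0.49961703 0.05997756] 8.718720112826958
```

Request:
send_rows(
  motion=[
    {"xyz": [-0.02, -0.22, 0], "angular": [0, 0, 0], "claw": 1},
    {"xyz": [0, 0, 0], "angular": [0, 0, 0], "claw": 1},
  ],
)

```text
time: 25.1
ee_pos: [0.5395, 0.0607, 0.095]
ee_rot: [0.979, 1.342, -0.974]
force: [-2.6, 2.9, 4.5]
grip_width: 0.164
```

Request:
send_rows(
  motion=[
    {"xyz": [-0.03, -0.19, 0], "angular": [0, 0, 0], "claw": 1},
    {"xyz": [0, 0, 0], "angular": [0, 0, 0], "claw": 1},
  ],
)

```text
time: 25.35
ee_pos: [0.5392, 0.0555, 0.0951]
ee_rot: [0.979, 1.34, -0.974]
force: [-0.6, 2.4, 5.5]
grip_width: 0.162
```

Request:
send_rows(
  motion=[
    {"xyz": [-0.04, -0.185, 0], "angular": [0, 0, 0], "claw": 1},
    {"xyz": [0, 0, 0], "angular": [0, 0, 0], "claw": 1},
  ],
)

```text
time: 25.6
ee_pos: [0.5382, 0.0499, 0.0951]
ee_rot: [0.977, 1.339, -0.975]
force: [0.5, 2.5, 5.9]
grip_width: 0.158
```

Request:
send_rows(
  motion=[
    {"xyz": [-0.06, -0.18, 0], "angular": [0, 0, 0], "claw": 1},
    {"xyz": [0, 0, 0], "angular": [0, 0, 0], "claw": 1},
  ],
)

```text
time: 25.85
ee_pos: [0.5366, 0.0449, 0.0951]
ee_rot: [0.976, 1.339, -0.975]
force: [1.7, 2.1, 4.8]
grip_width: 0.158
```

Request:
send_rows(
  motion=[
    {"xyz": [-0.085, -0.17, 0], "angular": [0, 0, 0], "claw": 1},
    {"xyz": [0, 0, 0], "angular": [0, 0, 0], "claw": 1},
  ],
)

```text
time: 26.1
ee_pos: [0.5345, 0.0404, 0.0951]
ee_rot: [0.976, 1.339, -0.975]
force: [1.2, 2.2, 5.6]
grip_width: 0.163
```

Request:
send_rows(
  motion=[
    {"xyz": [-0.105, -0.16, 0], "angular": [0, 0, 0], "claw": 1},
    {"xyz": [0, 0, 0], "angular": [0, 0, 0], "claw": 1},
  ],
)

```text
time: 26.35
ee_pos: [0.5318, 0.0362, 0.0951]
ee_rot: [0.976, 1.338, -0.975]
force: [3.1, 0.9, 4.8]
grip_width: 0.157
```

Request:
send_rows(
  motion=[
    {"xyz": [-0.125, -0.145, 0], "angular": [0, 0, 0], "claw": 1},
    {"xyz": [0, 0, 0], "angular": [0, 0, 0], "claw": 1},
  ],
)

```text
time: 26.6
ee_pos: [0.5287, 0.0324, 0.0952]
ee_rot: [0.976, 1.338, -0.975]
force: [2.7, 0.8, 5.6]
grip_width: 0.164
```

Request:
send_rows(
  motion=[
    {"xyz": [-0.14, -0.13, 0], "angular": [0, 0, 0], "claw": 1},
    {"xyz": [0, 0, 0], "angular": [0, 0, 0], "claw": 1},
  ],
)

```text
time: 26.85
ee_pos: [0.5251, 0.029, 0.0952]
ee_rot: [0.975, 1.338, -0.975]
force: [3.5, -0.2, 5.5]
grip_width: 0.162
```

Request:
send_rows(
  motion=[
    {"xyz": [-0.155, -0.11, 0], "angular": [0, 0, 0], "claw": 1},
    {"xyz": [0, 0, 0], "angular": [0, 0, 0], "claw": 1},
  ],
)

```text
time: 27.1
ee_pos: [0.5212, 0.0262, 0.0952]
ee_rot: [0.975, 1.338, -0.975]
force: [3.3, -1.2, 6.0]
grip_width: 0.16
```

Request:
send_rows(
  motion=[
    {"xyz": [-0.165, -0.09, 0], "angular": [0, 0, 0], "claw": 1},
    {"xyz": [0, 0, 0], "angular": [0, 0, 0], "claw": 1},
  ],
)

```text
time: 27.35
ee_pos: [0.5169, 0.0238, 0.0952]
ee_rot: [0.974, 1.338, -0.975]
force: [4.2, -2.2, 5.6]
grip_width: 0.159
```

Request:
send_rows(
  motion=[
    {"xyz": [-0.17, -0.085, 0], "angular": [0, 0, 0], "claw": 1},
    {"xyz": [0, 0, 0], "angular": [0, 0, 0], "claw": 1},
  ],
)

```text
time: 27.6
ee_pos: [0.5124, 0.0217, 0.0952]
ee_rot: [0.974, 1.339, -0.976]
force: [3.7, -2.1, 6.4]
grip_width: 0.161
```

Request:
send_rows(
  motion=[
    {"xyz": [-0.18, -0.06, 0], "angular": [0, 0, 0], "claw": 1},
    {"xyz": [0, 0, 0], "angular": [0, 0, 0], "claw": 1},
  ],
)

```text
time: 27.85
ee_pos: [0.5081, 0.0204, 0.0952]
ee_rot: [0.975, 1.338, -0.975]
force: [3.6, -0.8, 5.4]
grip_width: 0.161
```

Request:
send_rows(
  motion=[
    {"xyz": [-0.185, -0.03, 0], "angular": [0, 0, 0], "claw": 1},
    {"xyz": [0, 0, 0], "angular": [0, 0, 0], "claw": 1},
  ],
)

```text
time: 28.1
ee_pos: [0.5058, 0.0201, 0.0954]
ee_rot: [0.978, 1.334, -0.972]
force: [8.3, 1.2, 2.2]
grip_width: 0.164
```

Request:
send_rows(
  motion=[
    {"xyz": [-0.07, -0.01, 0], "angular": [0, 0, 0], "claw": 1},
    {"xyz": [0, 0, 0], "angular": [0, 0, 0], "claw": 1},
    {"xyz": [0, 0, 0], "angular": [0, 0, 0], "claw": 1},
  ],
)

```text
time: 28.48
ee_pos: [0.5051, 0.02, 0.0954]
ee_rot: [0.979, 1.333, -0.971]
force: [9.8, 0.3, 1.7]
grip_width: 0.161
```

Request:
send_rows(
  motion=[
    {"xyz": [0, 0, 0], "angular": [0, 0, 0], "claw": 0.55},
    {"xyz": [0, 0, 0], "angular": [0, 0, 0], "claw": 0.55},
    {"xyz": [0, 0, 0.7], "angular": [0, 0, 0], "claw": 0.55},
    {"xyz": [0, 0, 0.7], "angular": [0, 0, 0], "claw": 0.55},
    {"xyz": [0, 0, 0.6], "angular": [0, 0, 0], "claw": 0.55},
    {"xyz": [0.607, -0.47, 0], "angular": [0, 0, 0], "claw": 0.55},
    {"xyz": [0.607, -0.47, 0], "angular": [0, 0, 0], "claw": 0.55},
    {"xyz": [0.607, -0.47, 0], "angular": [0, 0, 0], "claw": 0.55},
    {"xyz": [0.607, -0.47, 0], "angular": [0, 0, 0], "claw": 0.55},
    {"xyz": [0.607, -0.47, 0], "angular": [0, 0, 0], "claw": 0.55},
    {"xyz": [0.607, -0.47, 0], "angular": [0, 0, 0], "claw": 0.55},
    {"xyz": [0, 0, 0], "angular": [0, 0, 0], "claw": 0.55},
  ],
)

```text
time: 29.98
ee_pos: [0.5936, -0.0508, 0.1445]
ee_rot: [0.977, 1.34, -0.976]
force: [-1.0, -0.1, -0.2]
grip_width: 0.451
```

```bash
python3 arc.py 109 .1 22; python3 arc.py -13 .14 12
```

```text
[0.15,0.04] [0.16,0.03] [0.16,0.01] [0.16,-0.00] [0.16,-0.02] [0.16,-0.03] [0.15,-0.05] [0.15,-0.06] [0.14,-0.08] [0.13,-0.09] [0.12,-0.11] [0.11,-0.12] [0.10,-0.13] [0.08,-0.14] [0.07,-0.14] [0.06,-0.15] [0.04,-0.15] [0.02,-0.16] [0.01,-0.16] [-0.01,-0.16] [-0.02,-0.16] [-0.04,-0.16] end -17.1
[-0.07,-0.21] [-0.09,-0.20] [-0.12,-0.19] [-0.15,-0.17] [-0.17,-0.15] [-0.19,-0.12] [-0.20,-0.09] [-0.21,-0.06] [-0.22,-0.03] [-0.22,-0.00] [-0.22,0.03] [-0.22,0.06] end -109.3
```

Descend, grip and make the first 0.8 rad.

Request:
send_rows(
  motion=[
    {"xyz": [-0.03, -0.02, -0.68], "angular": [0, 0, 0], "claw": 0.55},
    {"xyz": [0, 0, -0.68], "angular": [0, 0, 0], "claw": 0.55},
    {"xyz": [0, 0, -0.62], "angular": [0, 0, 0], "claw": 0.55},
    {"xyz": [0, 0, 0], "angular": [0, 0, 0], "claw": 0.7},
    {"xyz": [0, 0, 0], "angular": [0, 0, 0], "claw": 1},
    {"xyz": [0, 0, 0], "angular": [0, 0, 0], "claw": 1},
    {"xyz": [0, 0, 0], "angular": [0, 0, 0], "claw": 1},
  ],
)

```text
time: 30.85
ee_pos: [0.5919, -0.0503, 0.0959]
ee_rot: [0.976, 1.34, -0.975]
force: [-0.3, 0.5, 1.5]
grip_width: 0.162
```

Request:
send_rows(
  motion=[
    {"xyz": [0.15, 0.04, 0], "angular": [0, 0, 0], "claw": 1},
    {"xyz": [0.16, 0.03, 0], "angular": [0, 0, 0], "claw": 1},
    {"xyz": [0.16, 0.01, 0], "angular": [0, 0, 0], "claw": 1},
    {"xyz": [0.16, 0, 0], "angular": [0, 0, 0], "claw": 1},
    {"xyz": [0.16, -0.02, 0], "angular": [0, 0, 0], "claw": 1},
    {"xyz": [0.16, -0.03, 0], "angular": [0, 0, 0], "claw": 1},
    {"xyz": [0.15, -0.05, 0], "angular": [0, 0, 0], "claw": 1},
    {"xyz": [0.15, -0.06, 0], "angular": [0, 0, 0], "claw": 1},
  ],
)

```text
time: 31.85
ee_pos: [0.6229, -0.0512, 0.0958]
ee_rot: [0.977, 1.342, -0.975]
force: [-2.4, 2.5, 4.9]
grip_width: 0.164
```

Request:
send_rows(
  motion=[
    {"xyz": [0.14, -0.08, 0], "angular": [0, 0, 0], "claw": 1},
    {"xyz": [0.13, -0.09, 0], "angular": [0, 0, 0], "claw": 1},
    {"xyz": [0.12, -0.11, 0], "angular": [0, 0, 0], "claw": 1},
    {"xyz": [0.11, -0.12, 0], "angular": [0, 0, 0], "claw": 1},
    {"xyz": [0.1, -0.13, 0], "angular": [0, 0, 0], "claw": 1},
    {"xyz": [0.08, -0.14, 0], "angular": [0, 0, 0], "claw": 1},
    {"xyz": [0.07, -0.14, 0], "angular": [0, 0, 0], "claw": 1},
    {"xyz": [0.06, -0.15, 0], "angular": [0, 0, 0], "claw": 1},
    {"xyz": [0.04, -0.15, 0], "angular": [0, 0, 0], "claw": 1},
    {"xyz": [0.02, -0.16, 0], "angular": [0, 0, 0], "claw": 1},
    {"xyz": [0.01, -0.16, 0], "angular": [0, 0, 0], "claw": 1},
    {"xyz": [-0.01, -0.16, 0], "angular": [0, 0, 0], "claw": 1},
    {"xyz": [-0.02, -0.16, 0], "angular": [0, 0, 0], "claw": 1},
    {"xyz": [0, 0, 0], "angular": [0, 0, 0], "claw": 1},
  ],
)

```text
time: 33.6
ee_pos: [0.6453, -0.0968, 0.0958]
ee_rot: [0.976, 1.338, -0.975]
force: [1.7, 2.1, 4.9]
grip_width: 0.166
```

Request:
send_rows(
  motion=[
    {"xyz": [-0.06, -0.21, 0], "angular": [0, 0, 0], "claw": 1},
    {"xyz": [0, 0, 0], "angular": [0, 0, 0], "claw": 1},
  ],
)

```text
time: 33.85
ee_pos: [0.6436, -0.1023, 0.0957]
ee_rot: [0.976, 1.338, -0.975]
force: [3.3, 1.7, 5.2]
grip_width: 0.16
```

Request:
send_rows(
  motion=[
    {"xyz": [-0.075, -0.205, 0], "angular": [0, 0, 0], "claw": 1},
    {"xyz": [0, 0, 0], "angular": [0, 0, 0], "claw": 1},
  ],
)

```text
time: 34.1
ee_pos: [0.6413, -0.1074, 0.0957]
ee_rot: [0.976, 1.339, -0.975]
force: [1.5, 2.1, 5.5]
grip_width: 0.163
```

Request:
send_rows(
  motion=[
    {"xyz": [-0.11, -0.185, 0], "angular": [0, 0, 0], "claw": 1},
    {"xyz": [0, 0, 0], "angular": [0, 0, 0], "claw": 1},
  ],
)

```text
time: 34.35
ee_pos: [0.6384, -0.112, 0.0957]
ee_rot: [0.976, 1.339, -0.976]
force: [1.8, 2.1, 5.8]
grip_width: 0.161
```

Request:
send_rows(
  motion=[
    {"xyz": [-0.14, -0.17, 0], "angular": [0, 0, 0], "claw": 1},
    {"xyz": [0, 0, 0], "angular": [0, 0, 0], "claw": 1},
  ],
)

```text
time: 34.6
ee_pos: [0.6348, -0.1161, 0.0956]
ee_rot: [0.976, 1.339, -0.976]
force: [1.6, 2.5, 5.3]
grip_width: 0.164
```

Request:
send_rows(
  motion=[
    {"xyz": [-0.16, -0.15, 0], "angular": [0, 0, 0], "claw": 1},
    {"xyz": [0, 0, 0], "angular": [0, 0, 0], "claw": 1},
  ],
)

```text
time: 34.85
ee_pos: [0.6308, -0.1198, 0.0957]
ee_rot: [0.976, 1.339, -0.976]
force: [0.5, 2.0, 5.4]
grip_width: 0.165
```

Request:
send_rows(
  motion=[
    {"xyz": [-0.18, -0.12, 0], "angular": [0, 0, 0], "claw": 1},
    {"xyz": [0, 0, 0], "angular": [0, 0, 0], "claw": 1},
  ],
)

```text
time: 35.1
ee_pos: [0.6263, -0.1227, 0.0956]
ee_rot: [0.976, 1.339, -0.975]
force: [2.2, 1.8, 5.4]
grip_width: 0.159
```

Request:
send_rows(
  motion=[
    {"xyz": [-0.195, -0.1, 0], "angular": [0, 0, 0], "claw": 1},
    {"xyz": [0, 0, 0], "angular": [0, 0, 0], "claw": 1},
  ],
)

```text
time: 35.35
ee_pos: [0.6214, -0.1252, 0.0956]
ee_rot: [0.976, 1.339, -0.976]
force: [2.1, 2.1, 5.8]
grip_width: 0.163
```

Request:
send_rows(
  motion=[
    {"xyz": [-0.215, -0.065, 0], "angular": [0, 0, 0], "claw": 1},
    {"xyz": [0, 0, 0], "angular": [0, 0, 0], "claw": 1},
  ],
)

```text
time: 35.6
ee_pos: [0.6172, -0.1265, 0.0957]
ee_rot: [0.977, 1.337, -0.974]
force: [4.5, 2.9, 3.9]
grip_width: 0.165
```

Request:
send_rows(
  motion=[
    {"xyz": [-0.12, -0.03, 0], "angular": [0, 0, 0], "claw": 1},
    {"xyz": [0, 0, 0], "angular": [0, 0, 0], "claw": 1},
  ],
)

```text
time: 35.85
ee_pos: [0.6158, -0.1269, 0.0958]
ee_rot: [0.979, 1.335, -0.972]
force: [6.8, 3.5, 2.8]
grip_width: 0.159
```

Request:
send_rows(
  motion=[
    {"xyz": [-0.09, -0.02, 0], "angular": [0, 0, 0], "claw": 1},
    {"xyz": [0, 0, 0], "angular": [0, 0, 0], "claw": 1},
    {"xyz": [0, 0, 0], "angular": [0, 0, 0], "claw": 1},
  ],
)

```text
time: 36.22
ee_pos: [0.6148, -0.1271, 0.0958]
ee_rot: [0.98, 1.333, -0.97]
force: [9.4, 3.9, 0.9]
grip_width: 0.161
```

Snug at about 10 N; release, rise clear and look.

Request:
send_rows(
  motion=[
    {"xyz": [0, 0, 0], "angular": [0, 0, 0], "claw": 0.5},
    {"xyz": [0, 0, 0], "angular": [0, 0, 0], "claw": 0.5},
    {"xyz": [0, 0, 0.8], "angular": [0, 0, 0], "claw": 0.5},
    {"xyz": [0, 0, 0.8], "angular": [0, 0, 0], "claw": 0.5},
    {"xyz": [0, 0, 0.8], "angular": [0, 0, 0], "claw": 0.5},
    {"xyz": [-0.3, -0.8, 0.8], "angular": [0, 0, 0], "claw": 0.5},
    {"xyz": [-0.3, -0.8, 0.8], "angular": [0, 0, 0], "claw": 0.5},
    {"xyz": [-0.5, -0.8, 0.5], "angular": [0, 0, 0], "claw": 0.5},
    {"xyz": [-0.5, -0.8, 0], "angular": [0, 0, 0], "claw": 0.5},
    {"xyz": [-0.5, -0.8, 0], "angular": [0, 0, 0], "claw": 0.5},
    {"xyz": [-0.5, -0.8, 0], "angular": [0, 0, 0], "claw": 0.5},
    {"xyz": [-0.5, -0.8, 0], "angular": [0, 0, 0], "claw": 0.5},
    {"xyz": [-0.5, -0.8, 0], "angular": [0, 0, 0], "claw": 0.5},
    {"xyz": [0, 0, 0], "angular": [0, 0, 0], "claw": 0.5},
    {"xyz": [0, 0, 0], "angular": [0, 0, 0], "claw": 0.5},
  ],
)

```text
time: 38.1
ee_pos: [0.5197, -0.2869, 0.2069]
ee_rot: [0.976, 1.343, -0.976]
force: [0.3, 0.0, 0.1]
grip_width: 0.499
```

```bash
python3 - <<'E'
from fit import *
for c in("top","side"): print(c,[(atz(c,b,.076)[:2],a) for b,a in blobs(c)])
im=np.hstack([optics.capture(c)[y:y+150,x:x+150] for c,x,y in(("side",190,120),("top",180,110))])
cv2.imwrite("pics/3.png",cv2.resize(im[:,:,::-1],None,fx=2.6,fy=2.6))
print(robot.observe()["force"])
E
```

```text
top [(array([0.6209, 0.0793]), np.int32(47)), (array([ 0.6207, -0.1261]), np.int32(52)), (array([0.5101, 0.0223]), np.int32(37)), (array([ 0.4687, -0.0302]), np.int32(32))]
side [(array([ 0.0062, -0.398 ]), np.int32(300)), (array([-0.1983, -0.4309]), np.int32(341)), (array([ 0.6199, -0.1227]), np.int32(65)), (array([ 0.4688, -0.0243]), np.int32(75)), (array([0.5093, 0.0286]), np.int32(69)), (array([0.6194, 0.0846]), np.int32(80))]
[-0.6031 -0.1603  0.5605]
```

View pics/3.png

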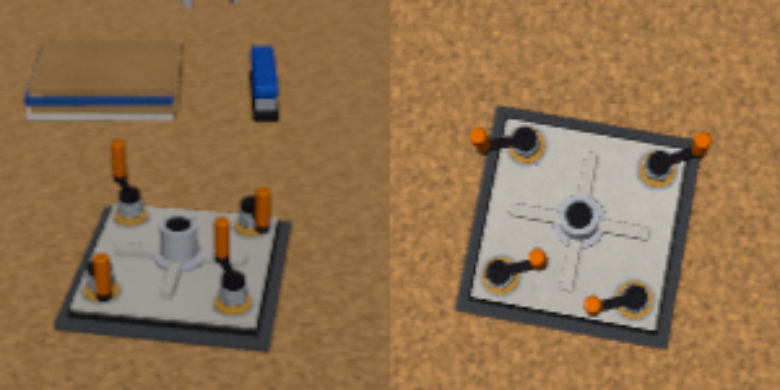

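```bash
python3 -c "
from station import order
print(order.close_job())"
```

```text
the job is handed in; nothing more can be done
None
```

All four lever nuts are tightened clockwise to a firm stop and released, and the job is handed in at about 38 s of the 72 s allowed.

I worked in cross order: near-right, the diagonally opposite far-left, near-left, then far-right. In the last reading before I let go, each knob pushed back with about 10 N (9.8 to 10.3 N), against about 3 N while turning. That is inside the 7–13 N snug range and well below the 20 N limit. The nuts turned roughly 3.2, 3.2, 3.6 and 3.2 rad.

**Last checks:**
- **Knobs:** after letting go, the two cameras place the knobs 4 to 5 mm back from where I stopped pushing. That is what an unbent lever should do after about 10 N.
- **Clear of everything:** the gripper was out of contact, with forces under 1 N. The books and stapler appear where they were; I did not look at the mug again, but the arm never went near it.
- **Not confirmed:** the pictures are too coarse to show the last tenth of a millimetre of plate height or level, so the seating rests on the firm stop I felt at each nut. While turning, the gripper also read about 5 N vertically, and I left that uncorrected.

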